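# Lock the board on the angle table and hold a pressing block flush on its slope

### The job

First press the red keeper of the angle table down until it snaps shut on the upper end of the board. Then pick up the small plain wooden block and lay it flat side down on the open part of the sloping board, in the middle, its long side running up the slope, clear of the keeper, and tilted so that it lies flush. Finish while still gripping the block and pushing it flush against the board with a light steady push of about 10 N, so that a clamp can be fitted; do not shift the angle of the table or disturb the sanding block.

Things in the scene. Friction and masses are not known exactly. Their poses are not given: they have to be found in the camera images.
- work_face (a point): Middle of the open part of the sloping board's top face, on the face. Axes: x up the slope, y level across the board, z out of the face (normal). The board is pale wood, 36 mm wide, 160 mm long; 105 mm of it (x -53 to +52 mm) stays open below the shut keeper. The slope is 10 to 23 degrees, differing each time; its low end is nearer the robot.
- keeper (a joint): Opening angle of the red keeper (rad): 0 shut, lying parallel to the board; starts 0.8 to 1.0, up off the board. A sprung detent resists until about 0.25 rad (a few newtons at the press point, under 10 N), then the spring pulls it shut; let go before that, it springs up to about 0.65.
- keeper_hinge (a point): On the keeper's hinge axis at mid width; axis parallel to work_face y, 120.5 mm up-slope of work_face and 6 mm out from the face. The keeper is a red plate 68 mm long, 56 wide, 9 thick, its mid-plane through the hinge axis; shut, it points down-slope from the hinge; opening swings its free end out from the face. Axes turn with it: -x to its free end, z out of its top.
- keeper_press (a point): Place to push on, on the keeper's top face at mid width, 52 mm from the hinge axis, 16 mm short of the free end, between two thin black rubber grip strips; the keeper is pressed shut here. Axes as for keeper_hinge.
- caul_center (a point): Centre (half-way up) of the plain brown pine pressing block, 40 x 70 x 22 mm, 0.1 to 0.2 kg, lying flat on the bench to the right of the robot; x is across its 40 mm width, y along its 70 mm length, z its 22 mm height. It changes places with the sanding block.
- caul: The same block; origin at the centre of its underside.
- tilt: Tilting aluminium table, 80 mm wide, with the board fixed on it, on a blue base 62 mm high; a stiff friction hinge at its low end holds the slope; origin on that hinge, axes as work_face. The table's top lies 20 mm below the board's face. Two steel guide arcs 50 mm either side of the middle line may rise to 20 mm above the face from 35 to 75 mm up-slope of work_face.
- sanding_block: Bystander: sanding block, cork above and grey below, 62 x 107 x 27 mm; origin at the centre of its underside.

How it is judged:
By the outcome, as a careful person would: the job done as asked, in the order asked, and still so for the second after the job is handed in, while the arm keeps its last pose, push and grip.
It also fails if it takes over 58 s, if anything falls off the work surface, if the arm or the gripper's body presses on something with over 40 N, if the wrist force passes 120 N, or if a joint passes its speed limit or range.

### The arm

A 6-joint arm with a two-finger parallel gripper is mounted at the origin on the work surface; the furniture and walls round the work are solid. World frame = base frame: x ahead of the robot, y to its left, z up, the work surface at z = 0. Lengths are in mm, angles in rad, forces in N, time in s.
With the tool pointing down it reaches from about 275 to 750 mm from the base axis. Payload 10.2 kg.
Tool frame: the origin (TCP) lies midway between the tips of the shut fingers; the grasp point (between the pads) lies 19 mm behind it (ctrl.grip_depth is the distance from the TCP to the grasp point, in mm); y points along the fingers, x is the direction in which the jaws open and shut, and the axes are right-handed (so a half turn about y gives the same grasp; the last joint's range is limited). The gripper opens to 85 mm and grips with 20 to 120 N. Pads are 22 mm wide; open, the fingers measure 114 mm over their backs; the gripper's body (76 mm by 85 mm) begins 54 mm behind the grasp point. The pads swing forward as they close: fully open they stand 13 mm farther back than shut.
Start: joints at [0.895, 0.313, 1.498, -0, 1.331, -0.223], TCP at [229.693, 472.094, 203.894] pointing down, gripper open.
Joint ranges: [-2.94, 2.94], [-0.97, 2.17], [0.19, 2.56], [-1.23, 4.37], [0.02, 3.11], [-2.88, 2.88]. Speed limits (rad/s): [2.39, 2.39, 3.01, 3.14, 3.14, 3.14].

### API

Orientations are given as a unit quaternion [w, x, y, z].
In Python, from rig import ctrl gives the robot as it stands. The module is installed in compiled form; this text tells all that it offers.
- The arm moves only by the tool drive_tool, never from a script. Its arguments are lists of equal length, an entry for each row: "gripper": the closure, from 0 (fully open) to 1 (shut); "offset": the shift along the tool's x, y, z in m, a list of three; "turn": the turn about the tool's y in degrees. In form: {"gripper": [gripper, ...], "offset": [[tx, ty, tz], ...], "turn": [turn, ...]}. A call has 1 to 20 rows; each row shifts and turns the commanded pose from where the row before left it, along the tool's axes as they then stand; what a row does not reach is not made up. A row lasts 1/12 s, in which the tool goes at most 41.7 mm and 7.16 degrees, less where a joint would pass 70% of its speed; a pose out of reach is approached as far as the arm can. A call is refused whole if a number of a shift passes 0.0417 or a number of a turn 7.16, either way. A call with a gripper value outside its range is refused whole. The fingers move at their own pace and stop on an object; "force" is the grip in N (left out, the last holds). Time passes only in rows, so rows that do not move let the fingers close. It gives the time, the measured TCP pose, the force and the opening at its end, in the units of the state.
- ctrl.sense(): the state, without advancing time (a new reading comes with each control period).
- ctrl.capture(name): name is "side" or "top" or "wrist"; returns (picture, depth): 384x512x3 uint8, red, green, blue; 384x512 float32, mm along the optical axis (not along the pixel's ray), 0 where there is no reading.
- ctrl.camera_params(name): a dict with "fovy" (degrees; the focal length in pixels is half the picture's height over the tangent of half this angle, whatever the lens; pixels are square), "cx", "cy" (the principal point, pixels), "view" (4x4, takes a point from world to camera coordinates); the wrist camera has in their place "tool_from_camera" (4x4, takes a point from camera to tool coordinates, whose origin is the TCP and whose axes are the tool frame's). Camera axes: x right, y down, z forward; pixel columns grow to the right and rows downward; lengths in mm; the calibration is good to about 2 mm. A picture is of the moment at which its call begins: read the wrist's pose just before it. camera_params takes no time and is no camera call.
- ctrl.finish_job(): hands the job in, once; it reports no verdict.
Trained networks look in the newest picture that a camera, given by its name, has taken for a name from the list of things; names that differ only in an ending like _2 or _b are one class to them, and where a whole thing is asked for, a point or a joint stands for the part that bears it (a point fixed in the world has none). Each returns a list of dicts, best first, with "score" (0 to 1); they miss things now and then, are a little off and sometimes report something else, mostly with a low value. They report only what shows in the picture. A call takes as long as a camera call.
- ctrl.boxes_of(camera, query): "centre" ([x, y, z] in mm, in the coordinates of the camera as it stood for that picture, good to about 4 mm: the middle of the surface that is visible of it).
- ctrl.regions_of(camera, query): "mask" (384x512 bool, what is visible of it).
- ctrl.pinpoint(camera, query): "centre" ([x, y, z] in mm, in the coordinates of the camera as it stood for that picture, good to about 4 mm: a listed point, or the origin of a listed thing).
The state is a dict: "time_s": time; "joints": joint angles; "dq": joint speeds; "tau": joint torques, N m; "eef_pos": TCP position; "ee_rot": TCP orientation; "force": force on the tool from outside, world axes, zero at the start; "wrist_torque": the same for the moment, N m; "grip_width": opening from 0.0 (shut) to 1.0 (fully open).
Only numpy, scipy, OpenCV 4.12 (cv2) and the standard library are available. Lean on these libraries where they do the work, as an engineer would, in place of code of your own. Each camera call takes 0.05 s, during which the arm holds its last target.

## Working session

There is one attempt and no reset: what is moved stays moved. The work goes in short steps, Python scripts to look and compute and a tool call to move; the robot and the scene stay as the last step left them, time stands still between calls to the robot, and variables do not carry over. Pictures are saved under pics/ and viewed, and the job is handed in when it is done.

Besides the shell and the picture viewer there is one more tool, called after "Emit:" by a JSON object that holds its "name" and its "arguments", one argument or row to a line. drive_tool: Moves the arm, as the interface text tells. Its arguments: {"type":"object","properties":{"gripper":{"type":"array","items":{"type":"number"}},"offset":{"type":"array","items":{"type":"array","items":{"type":"number"}}},"turn":{"type":"array","items":{"type":"number"}},"force":{"type":"number"}},"required":["gripper","offset","turn"]}

```bash
mkdir -p pics; ls; cat > h.py <<'E'
import numpy as np, cv2
from rig import ctrl
from scipy.spatial.transform import Rotation as R
def rot(q): return R.from_quat([q[1],q[2],q[3],q[0]])
def T_tool(s=None):
    s=s or ctrl.sense(); T=np.eye(4); T[:3,:3]=rot(s['ee_rot']).as_matrix(); T[:3,3]=s['eef_pos']; return T
def cam2world(name,s=None):
    p=ctrl.camera_params(name)
    if name=='wrist': return T_tool(s)@np.array(p['tool_from_camera'])
    return np.linalg.inv(np.array(p['view']))
def cloud(name,depth,s=None):
    p=ctrl.camera_params(name); f=192/np.tan(np.radians(p['fovy'])/2)
    v,u=np.mgrid[0:384,0:512]
    P=np.stack([(u-p['cx'])*depth/f,(v-p['cy'])*depth/f,depth],-1)
    M=cam2world(name,s); return P@M[:3,:3].T+M[:3,3]
def save(n,im): cv2.imwrite('pics/'+n+'.png',im[:,:,::-1])
E
python3 - <<'E'
from h import *
s=ctrl.sense();print(s)
print(rot(s['ee_rot']).as_matrix().round(3))
for c in ('side','top'):
    im,d=ctrl.capture(c); save(c+'1',im); np.save(c+'_d.npy',d); np.save(c+'_i.npy',im)
    M=cam2world(c); print(c,M.round(2).tolist())
    for q in ('work_face','keeper_hinge','keeper_press','caul_center','caul','tilt','sanding_block'):
        r=ctrl.pinpoint(c,q)
        print(c,q,[(round(x['score'],2),(M[:3,:3]@x['centre']+M[:3,3]).round(1).tolist()) for x in r[:2]])
print(ctrl.sense()['time_s'])
E
```

```text
pics
{'time_s': 0.0, 'joints': array([ 8.94581721e-01,  3.13449328e-01,  1.49843703e+00,  4.79629660e-05,
        1.33102920e+00, -2.23387556e-01]), 'dq': array([-8.80656640e-04, -9.56697297e-04, -1.21836382e-03,  1.67064532e-05,
        1.02193488e-03, -1.17437524e-05]), 'tau': array([ 3.52101870e-04, -4.12269652e+01, -2.59744066e+01, -1.17537979e-04,
        4.14039561e-03,  4.74903359e-06]), 'eef_pos': array([229.49495368, 471.85342512, 203.33547497]), 'ee_rot': array([-0.59934443,  0.59962139,  0.37454631, -0.37544041]), 'force': array([-0.85984766, -0.03671723, -0.16110907]), 'wrist_torque': array([ 0.02895756, -0.00977664,  0.02135422]), 'grip_width': 0.9958952263760062}
[[ 0.438 -0.001 -0.899]
 [ 0.899 -0.001  0.438]
 [-0.001 -1.     0.   ]]
side [[0.94, -0.17, 0.31, 212.01], [-0.35, -0.5, 0.79, -696.06], [0.02, -0.85, -0.53, 543.74], [0.0, 0.0, 0.0, 1.0]]
side work_face [(0.57, [442.4, 167.3, 122.9])]
side keeper_hinge [(0.75, [557.9, 150.5, 159.0])]
side keeper_press [(0.56, [519.6, 153.8, 187.9])]
side caul_center [(0.89, [361.6, -238.5, 10.4])]
side caul [(0.76, [362.7, -239.3, -1.0])]
side tilt [(0.68, [395.1, 178.0, 86.0])]
side sanding_block [(0.61, [506.9, -236.9, 0.1])]
top [[-0.0, -0.98, 0.2, 282.4], [-1.0, 0.0, -0.01, -36.46], [0.01, -0.2, -0.98, 1075.59], [0.0, 0.0, 0.0, 1.0]]
top work_face [(0.95, [441.8, 174.5, 122.3])]
top keeper_hinge [(0.95, [558.5, 148.5, 162.1]), (0.21, [360.0, -237.8, -1.5])]
top keeper_press [(0.93, [516.5, 160.5, 188.6])]
top caul_center [(0.91, [358.0, -238.4, 10.4])]
top caul [(0.71, [359.3, -242.0, 1.5]), (0.29, [519.6, 159.3, 188.0])]
top tilt [(0.64, [389.3, 179.4, 84.6])]
top sanding_block [(0.75, [504.5, -234.9, -3.2])]
0.8
```

View pics/side1.png

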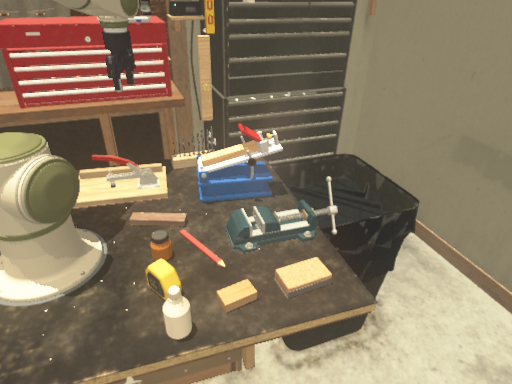

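View pics/top1.png

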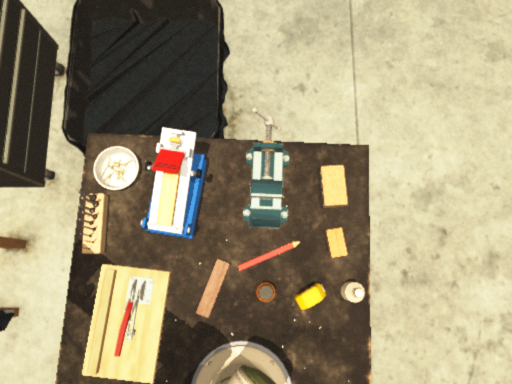

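The side view shows the table at (240,165) with its keeper up at (250,132), the block at (237,294) and the sanding block at (303,276). In the top view they are at (175,195), (168,161), (337,242) and (334,186). Next I fit the planes.

```bash
cat > fit.py <<'E'
from h import *
p=ctrl.camera_params
for c in ('top','side'):
    im=np.load(c+'_i.npy'); d=np.load(c+'_d.npy'); W=cloud(c,d)
    # board: points near work_face line
    wf=np.array([442,171,122.5]); ax=np.array([558.2-442,149.5-171,0]); ax/=np.linalg.norm(ax); ay=np.array([-ax[1],ax[0],0])
    D=W-wf; a=D@ax; b=D@ay
    m=(abs(a)<45)&(abs(b)<60)&(d>0)&(W[...,2]>90)
    # profile across
    sl=np.median
    for lo in range(-60,60,6):
        k=m&(b>=lo)&(b<lo+6)
        if k.sum()>5:
            A=np.c_[a[k],np.ones(k.sum())]; co=np.linalg.lstsq(A,W[...,2][k],rcond=None)[0]
            print(c,lo,k.sum(),co.round(3),im[k].mean(0).round())
    hsv=cv2.cvtColor(im,cv2.COLOR_RGB2HSV)
    red=((hsv[...,0]<8)|(hsv[...,0]>172))&(hsv[...,1]>150)&(abs(a-90)<70)&(abs(b)<50)&(W[...,2]>130)
    X=W[red]; print('red',len(X),X.mean(0).round(1)); 
    for zz in (X,): 
        cen=X.mean(0); u,s,v=np.linalg.svd(X-cen); print(s/np.sqrt(len(X)),v.round(3).tolist())
    k=(W[...,2]>15)&(W[...,2]<35)&(abs(W[...,0]-430)<150)&(abs(W[...,1]+240)<60)
    n,lab,st,ce=cv2.connectedComponentsWithStats(k.astype(np.uint8))
    for i in range(1,n):
        if st[i,4]>60:
            Q=W[lab==i]; r=cv2.minAreaRect(Q[:,:2].astype(np.float32)); print('blk',st[i,4],Q[:,2].mean().round(1),np.round(r[0],1),np.round(r[1],1),round(r[2],1))
E
python3 fit.py
```

```text
top -54 11 [-7.6000e-02  9.3483e+01] [ 67. 139. 209.]
top -42 94 [  0.245 102.486] [250. 247. 244.]
top -36 98 [  0.252 103.696] [255. 255. 255.]
top -30 101 [  0.244 103.569] [255. 255. 255.]
top -24 138 [  0.183 107.372] [245. 229. 202.]
top -18 140 [  0.169 121.355] [247. 235. 168.]
top -12 102 [  0.239 124.144] [255. 254. 190.]
top -6 104 [  0.234 124.422] [255. 254. 194.]
top 0 103 [  0.252 124.326] [255. 254. 199.]
top 6 106 [  0.241 124.422] [255. 254. 190.]
top 12 88 [  0.245 124.215] [255. 252. 199.]
top 18 28 [  0.339 106.3  ] [255. 254. 249.]
top 24 99 [  0.244 104.076] [255. 255. 254.]
top 30 99 [  0.236 104.062] [255. 255. 254.]
top 36 51 [  0.248 103.778] [252. 251. 250.]
top 42 6 [-1.139 46.883] [ 59. 123. 188.]
red 564 [525.7 156.4 183.6]
[19.97236776 16.46572053  2.01131981] [[-0.835, 0.104, 0.541], [0.131, 0.991, 0.012], [0.535, -0.081, 0.841]]
blk 960 24.6 [ 503.7 -235.5] [105.1  61.3] 3.2
blk 455 21.2 [ 357.8 -237.5] [69.9 40.4] 9.8
side -60 12 [-0.349 80.79 ] [112. 139. 171.]
side -48 17 [  0.2   100.436] [224. 219. 209.]
side -42 96 [  0.226 100.645] [231. 227. 219.]
side -36 33 [  0.25  104.034] [255. 255. 254.]
side -30 35 [  0.235 104.028] [255. 254. 252.]
side -24 180 [  0.235 113.847] [224. 189. 138.]
side -18 90 [  0.213 116.215] [228. 201. 151.]
side -12 38 [  0.282 124.017] [253. 251. 207.]
side -6 31 [  0.281 124.105] [253. 251. 209.]
side 0 29 [  0.241 124.856] [255. 254. 210.]
side 6 32 [  0.242 124.768] [255. 248. 188.]
side 12 16 [  0.233 124.749] [240. 212. 149.]
red 156 [523.5 143.5 184.9]
[18.64114416 16.22517574  2.47714677] [[0.707, -0.508, -0.493], [0.507, 0.849, -0.149], [0.494, -0.144, 0.857]]
blk 1246 25.1 [ 506.9 -238.8] [106.2  62.9] 4.1
blk 653 21.7 [ 360.8 -239.9] [70.3 41.4] 9.4
```

```bash
cat > fit2.py <<'E'
from h import *
print(np.array(ctrl.camera_params('wrist')['tool_from_camera']).round(2).tolist(), ctrl.camera_params('wrist')['fovy'])
for c in ('top','side'):
    im=np.load(c+'_i.npy'); d=np.load(c+'_d.npy'); W=cloud(c,d)
    hsv=cv2.cvtColor(im,cv2.COLOR_RGB2HSV)
    k=(W[...,2]>15)&(W[...,2]<24)&(abs(W[...,0]-360)<50)&(abs(W[...,1]+240)<60)
    Q=W[k][:,:2]; u,s,v=np.linalg.svd(Q-Q.mean(0)); print(c,'caul',Q.mean(0),v[0],np.degrees(np.arctan2(v[0,1],v[0,0])))
    # board pts by height over table plane
    for ang in (0,):
        a=(W[...,0]-440);
        pl=124.3+0.242*((W[...,0]-442)*.985-(W[...,1]-171)*.17)
        r=W[...,2]-pl
        m=(abs(a)<45)&(abs(W[...,1]-171)<40)&(d>0)&(abs(r)<5)
        X=W[m]
        for i in range(4):
            t=np.linspace(-45,45,10)
            ys=[];xs=[]
            for lo,hi in zip(t[:-1],t[1:]):
                kk=(X[:,0]-440>=lo)&(X[:,0]-440<hi)
                if kk.sum()>4:
                    y=X[kk,1]; xs.append((lo+hi)/2); ys.append((y.max(),y.min()))
            ys=np.array(ys)
            break
        for j in (0,1):
            print(c,'edge',np.polyfit(xs,ys[:,j],1).round(3), end=' ')
        print(len(X)); A=np.c_[X[:,0]-440,X[:,1]-170,np.ones(len(X))]; print('plane',np.linalg.lstsq(A,X[:,2],rcond=None)[0].round(3))
E
python3 fit2.py
```

```text
[[1.0, 0.0, 0.0, 0.22], [0.0, -0.32, 0.95, -169.83], [0.0, -0.95, -0.32, 83.03], [0.0, 0.0, 0.0, 1.0]] 58.112400034909996
top caul [ 357.47376192 -237.38593781] [-0.98597099 -0.16691676] -170.39139873203047
top edge [-1.59000e-01  1.88559e+02] top edge [ -0.159 152.438] 637
plane [ 2.41000e-01 -3.60000e-02  1.23768e+02]
side caul [ 359.51529344 -242.94487521] [-0.98601621 -0.16664942] -170.4069338786844
side edge [-1.2700e-01  1.8678e+02] side edge [ -0.16  149.739] 238
plane [2.5200e-01 2.2000e-02 1.2392e+02]
```

Emit:
{"name": "drive_tool", "arguments": {
  "gripper": [1, 1, 1, 1, 1, 1],
  "offset": [
    [0, -0.04, 0],
    [0, -0.04, 0],
    [0, -0.03, 0],
    [0, 0, 0],
    [0, 0, 0],
    [0, 0, 0]
  ],
  "turn": [0, 0, 0, 0, 0, 0]
}}

```text
time_s: 1.3
eef_pos: [229.5, 471.8, 312.9]
ee_rot: [-0.599, 0.6, 0.374, -0.376]
force: [-0.5, 0.0, -0.3]
grip_width: 0.144
```

Emit:
{"name": "drive_tool", "arguments": {
  "gripper": [1, 1, 1, 1, 1, 1, 1, 1, 1, 1, 1, 1, 1, 1, 1, 1],
  "offset": [
    [-0.0144, 0, -0.036],
    [-0.0144, 0, -0.036],
    [-0.0144, 0, -0.036],
    [-0.0144, 0, -0.036],
    [-0.0144, 0, -0.036],
    [-0.0144, 0, -0.036],
    [-0.0144, 0, -0.036],
    [-0.0144, 0, -0.036],
    [-0.0144, 0, -0.036],
    [-0.0144, 0, -0.036],
    [-0.0144, 0, -0.036],
    [0, 0, 0],
    [0, 0, 0],
    [0, 0, 0],
    [0, 0, 0],
    [0, 0, 0]
  ],
  "turn": [0, 0, 0, 0, 0, 0, 0, 0, 0, 0, 0, -5.7, -5.7, -5.6, 0, 0]
}}

```text
time_s: 2.63
eef_pos: [516.2, 156.4, 312.8]
ee_rot: [0.539, -0.538, -0.458, 0.459]
force: [-0.3, 0.3, -0.2]
grip_width: 0.005
```

```bash
cat > w.py <<'E'
import sys
from h import *
n=sys.argv[1]
s=ctrl.sense(); im,d=ctrl.capture('wrist'); save(n,im); np.savez(n,im=im,d=d,T=T_tool(s))
M=cam2world('wrist',s); print(s['eef_pos'].round(1),s['force'].round(2),s['time_s'])
print(T_tool(s)[:3,:3].round(3).tolist())
for q in sys.argv[2:]:
    r=ctrl.pinpoint('wrist',q)
    print(q,[(round(x['score'],2),(M[:3,:3]@x['centre']+M[:3,3]).round(1).tolist()) for x in r[:2]])
E
python3 w.py w1 work_face keeper_hinge keeper_press
```

```text
[516.2 156.4 312.8] [-0.29  0.34 -0.21] 2.6333
[[0.158, -0.002, -0.987], [0.987, -0.0, 0.158], [-0.001, -1.0, 0.002]]
work_face [(0.8, [444.2, 171.9, 124.4])]
keeper_hinge [(0.93, [555.7, 149.7, 160.5])]
keeper_press [(0.91, [518.9, 155.6, 190.3])]
```

View pics/w1.png

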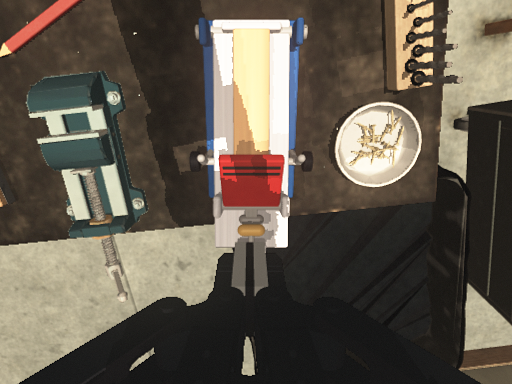

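The wrist view shows the keeper at (250,180), with its two black strips running across it at rows 167 and 175. The tool is aligned with the board.

Emit:
{"name": "drive_tool", "arguments": {
  "gripper": [1, 1, 1, 1, 1, 1],
  "offset": [
    [0, 0.035, -0.007],
    [0, 0.035, 0],
    [0, 0.03, 0],
    [0, 0.008, 0],
    [0, 0, 0],
    [0, 0, 0]
  ],
  "turn": [0, 0, 0, 0, 0, 0]
}}

```text
time_s: 3.33
eef_pos: [524.0, 155.4, 207.4]
ee_rot: [-0.537, 0.538, 0.46, -0.459]
force: [0.1, -0.1, 1.0]
grip_width: -0.002
```

Emit:
{"name": "drive_tool", "arguments": {
  "gripper": [1, 1, 1, 1],
  "offset": [
    [0, 0.004, 0],
    [0, 0.004, 0.001],
    [0, 0.004, 0.002],
    [0, 0, 0]
  ],
  "turn": [0, 0, 0, 0]
}}

```text
time_s: 3.67
eef_pos: [520.0, 155.9, 193.6]
ee_rot: [0.538, -0.537, -0.459, 0.46]
force: [-0.3, 0.2, -1.1]
grip_width: 0.0
```

Emit:
{"name": "drive_tool", "arguments": {
  "gripper": [1, 1, 1, 1],
  "offset": [
    [0, 0.004, 0.001],
    [0, 0.004, 0.002],
    [0, 0.004, 0.002],
    [0, 0, 0]
  ],
  "turn": [0, 0, 0, 0]
}}

```text
time_s: 4.0
eef_pos: [514.8, 156.6, 181.0]
ee_rot: [0.538, -0.537, -0.459, 0.46]
force: [0.1, -0.7, 0.3]
grip_width: 0.003
```

Emit:
{"name": "drive_tool", "arguments": {
  "gripper": [1, 1, 1, 1],
  "offset": [
    [0, 0.004, 0.002],
    [0, 0.004, 0.002],
    [0, 0.003, 0.001],
    [0, 0, 0]
  ],
  "turn": [0, 0, 0, 0]
}}

```text
time_s: 4.33
eef_pos: [510.0, 157.4, 170.2]
ee_rot: [0.538, -0.537, -0.459, 0.46]
force: [-0.3, 0.1, -0.4]
grip_width: -0.004
```

```bash
python3 w.py w2 keeper_press
```

```text
[510.  157.4 170.2] [-0.3   0.1  -0.44] 4.3333
[[0.155, -0.001, -0.988], [0.988, -0.0, 0.155], [-0.0, -1.0, 0.001]]
keeper_press []
```

View pics/w2.png

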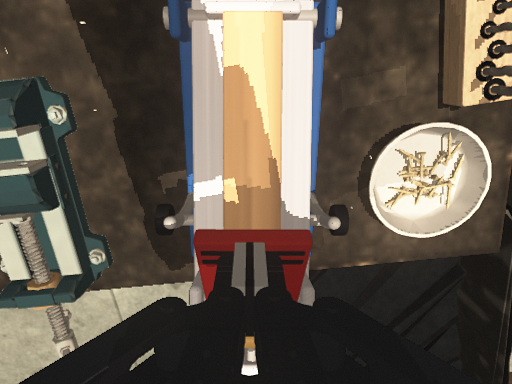

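```bash
cat > kp.py <<'E'
from h import *
import sys
def ana(W,im,d):
    hsv=cv2.cvtColor(im,cv2.COLOR_RGB2HSV)
    ax=np.array([.988,-.156]); e=W[...,:2]-np.array([557,150.5]); a=e@ax; b=e@np.array([.156,.988])
    red=((hsv[...,0]<8)|(hsv[...,0]>172))&(hsv[...,1]>130)&(a>-75)&(a<8)&(abs(b)<30)&(W[...,2]>130)
    print(red.sum())
    for lo in range(-75,5,8):
        k=red&(a>=lo)&(a<lo+8)
        if k.sum()>3: print(lo+4,k.sum(),np.percentile(W[...,2][k],[10,50,90]).round(1))
    k=red
    if k.sum()>20: print('slope',np.degrees(np.arctan(np.polyfit(a[k],W[...,2][k],1)[0])))
c=sys.argv[1]
s=ctrl.sense(); im,d=ctrl.capture(c); save(sys.argv[2],im); ana(cloud(c,d,s),im,d)
E
python3 kp.py wrist w3; python3 kp.py side s3
```

```text
3684
-63 123 [190.2 191.2 192.2]
-55 2041 [191.6 195.  196.6]
-47 426 [190.7 192.4 194.7]
-39 274 [185.9 187.3 190.1]
-31 315 [181.3 183.3 185.4]
-23 234 [176.9 178.8 180.6]
-15 168 [172.5 174.2 176. ]
-7 89 [167.5 170.  171.5]
1 14 [165.1 166.1 166.7]
slope -25.06922072702457
150
-55 26 [189.7 193.7 196.4]
-47 16 [184.6 190.5 193.5]
-39 18 [182.1 187.  191. ]
-31 23 [176.4 182.4 185.6]
-23 23 [173.2 178.  181. ]
-15 23 [167.6 174.1 176.5]
-7 20 [165.2 169.5 172.1]
slope -27.142457277225386
```

```bash
python3 -c "
import cv2;a=cv2.imread('pics/s3.png')[110:210,180:310];cv2.imwrite('pics/s3c.png',cv2.resize(a,None,fx=5,fy=5,interpolation=2))"
```

```text
(no output)
```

View pics/s3c.png

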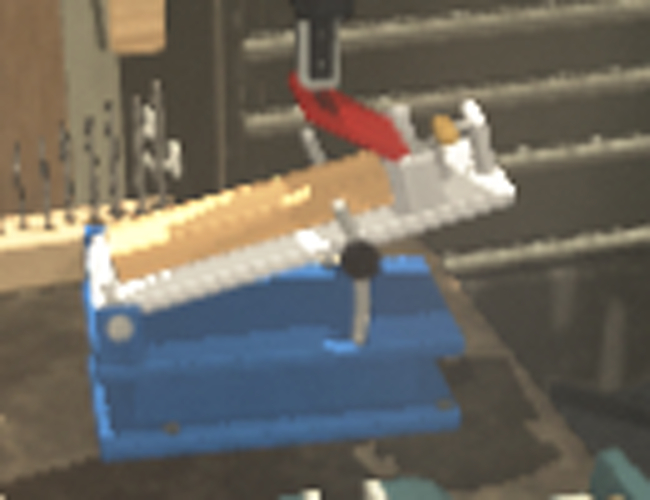

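```bash
python3 - <<'E'
from h import *
p=ctrl.camera_params('wrist'); M=np.array(p['tool_from_camera']); f=192/np.tan(np.radians(p['fovy'])/2)
for pt in ([0,0,0],[0,-19,0],[0,0,11],[0,-19,11]):
    q=np.linalg.inv(M)@np.array(pt+[1]); print(pt,q[0]/q[2]*f+p['cx'],q[1]/q[2]*f+p['cy'],q[2])
z=np.load('w1.npz'); d=z['d']; v,u=np.mgrid[0:384,0:512]
P=np.stack([(u-p['cx'])*d/f,(v-p['cy'])*d/f,d],-1)@M[:3,:3].T+M[:3,3]
for col in (225,235,240,248,258,262): 
    for r in range(235,330,12): print((col,r),P[r,col].round(1), end=' ')
    print()
E
python3 -c "
import cv2;a=cv2.imread('pics/w1.png')[200:384,150:350];cv2.imwrite('pics/w1c.png',cv2.resize(a,None,fx=3,fy=3,interpolation=2))"
```

```text
[0, 0, 0] 248.80946398929962 233.05173152846984 187.5091489839026
[0, -19, 0] 248.7602736644468 250.18944216017786 169.52386694522536
[0, 0, 11] 248.81363045822297 214.3364899720575 183.96243516146495
[0, -19, 11] 248.76384047923392 229.81242765825908 165.9771531227877
(225, 235) [-26.  169.  -84.9] (225, 247) [-26.1 166.3 -98. ] (225, 259) [-10.2 -38.5   6.4] (225, 271) [ -9.6 -47.6   6.2] (225, 283) [ -9.  -56.4   6.5] (225, 295) [ -7.7 -74.1  13.9] (225, 307) [ -7.4 -78.3  12.4] (225, 319) [ -7.1 -83.2  11.8] 
(235, 235) [-15.2 169.5 -85.2] (235, 247) [ -5.9 -36.6  11.2] (235, 259) [ -5.6 -45.4  10.5] (235, 271) [ -5.2 -54.8  10.8] (235, 283) [ -4.9 -62.2  10.4] (235, 295) [ -4.6 -71.2  11.8] (235, 307) [ -4.3 -77.1  11.5] (235, 319) [ -4.1 -83.9  12.4] 
(240, 235) [ -9.  143.8 -72.4] (240, 247) [ -3.8 -35.9  10.9] (240, 259) [ -3.5 -47.   11.4] (240, 271) [ -3.3 -54.   10.2] (240, 283) [ -3.1 -62.8  10.8] (240, 295) [ -2.9 -71.5  12. ] (240, 307) [ -2.7 -77.3  11.6] (240, 319) [ -2.6 -81.9  10.7] 
(248, 235) [ -1.  142.7 -71.8] (248, 247) [ -0.3 -35.2  10.5] (248, 259) [ -0.3 -46.   10.8] (248, 271) [ -0.2 -54.9  10.8] (248, 283) [ -0.2 -62.5  10.6] (248, 295) [ -0.2 -65.1   7.3] (248, 307) [ -0.2 -64.3   1.6] (248, 319) [ -0.2 -64.3  -3.7] 
(258, 235) [  9.  141.4 -71.2] (258, 247) [  4.1 -35.2  10.5] (258, 259) [  3.8 -45.7  10.7] (258, 271) [  3.6 -55.6  11.2] (258, 283) [  3.4 -62.2  10.4] (258, 295) [  3.2 -71.6  12.1] (258, 307) [  3.  -78.3  12.4] (258, 319) [  3.  -80.    9.2] 
(262, 235) [ 13.1 143.7 -72.4] (262, 247) [  5.8 -35.8  10.8] (262, 259) [  5.4 -46.1  10.9] (262, 271) [  5.1 -54.4  10.5] (262, 283) [  4.8 -62.4  10.5] (262, 295) [  4.6 -70.3  11.1] (262, 307) [  4.3 -78.   12.2] (262, 319) [  4.1 -82.5  11.3]
```

View pics/w1c.png

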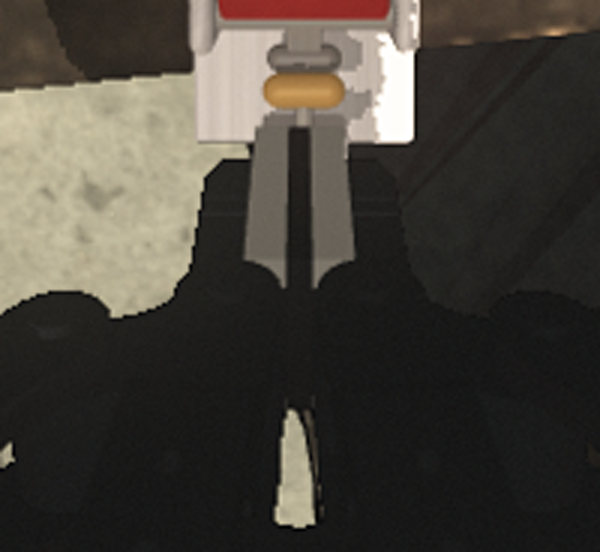

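```bash
python3 - <<'E'
from h import *
print(ctrl.grip_depth,[a for a in dir(ctrl) if a[0]!='_'])
p=ctrl.camera_params('wrist'); M=np.array(p['tool_from_camera']); f=192/np.tan(np.radians(p['fovy'])/2)
for n in ('w1','w2'):
    z=np.load(n+'.npz'); d=z['d']; v,u=np.mgrid[0:384,0:512]
    P=np.stack([(u-p['cx'])*d/f,(v-p['cy'])*d/f,d],-1)@M[:3,:3].T+M[:3,3]
    for col in (240,249,258): 
        for r in range(226,258,3): print(r,P[r,col].round(1),z['im'][r,col], end=' ')
        print()
E
```

```text
18.700000000000003 ['PlanningError', 'boxes_of', 'camera_params', 'capture', 'finish_job', 'grip_depth', 'pinpoint', 'regions_of', 'sense']
226 [ -9.  146.1 -63.6] [145 105  57] 229 [ -8.9 142.8 -65.3] [178 132  74] 232 [ -8.9 141.5 -68. ] [182 137  76] 235 [ -9.  143.8 -72.4] [192 166 137] 238 [ -9.8 168.3 -88.2] [119 109 100] 241 [ -9.4 154.8 -84.8] [116 106  98] 244 [ -3.9 -32.4  10.4] [109 101  92] 247 [ -3.8 -35.9  10.9] [108 102  91] 250 [ -3.7 -38.   10.5] [109 103  92] 253 [ -3.7 -40.9  10.7] [110 103  93] 256 [ -3.6 -43.4  10.7] [107 101  91] 
226 [  0.  144.8 -63. ] [155 114  65] 229 [  0.  142.9 -65.4] [186 140  82] 232 [  0.  141.  -67.7] [191 144  81] 235 [  0.  141.3 -71.2] [164 127  80] 238 [  0.  142.9 -75.3] [149 137 122] 241 [  0.  142.4 -78.4] [139 128 114] 244 [  0.1 -32.8  10.7] [38 33 31] 247 [  0.1 -35.   10.4] [38 33 31] 250 [  0.1 -39.3  11.3] [37 34 32] 253 [  0.1 -40.9  10.7] [37 34 30] 256 [  0.1 -44.5  11.3] [36 31 28] 
226 [  9.  144.  -62.6] [156 115  66] 229 [  8.9 141.7 -64.8] [184 140  81] 232 [  8.9 140.1 -67.3] [191 143  81] 235 [  9.  141.4 -71.2]
[... 813 characters left out ...]
[  0.1 -22.7  10.1] [115  36  30] 238 [  0.1 -23.9   9.1] [114  34  29] 241 [  0.1 -26.4   8.8] [111  35  30] 244 [  0.1 -33.5  11.1] [33 26 23] 247 [  0.1 -35.2  10.5] [33 26 22] 250 [  0.1 -38.3  10.7] [33 26 23] 253 [  0.1 -41.   10.8] [34 26 25] 256 [  0.1 -43.5  10.8] [31 25 23] 
226 [ 5.7 26.4 -8. ] [176 129  85] 229 [  5.7  27.  -10.4] [146  90  62] 232 [  4.4 -21.3  10.9] [112  33  30] 235 [  4.3 -23.   10.2] [116  36  31] 238 [  4.3 -24.4   9.4] [112  33  28] 241 [  4.3 -26.1   8.7] [115  40  35] 244 [  4.1 -33.7  11.1] [105  97  87] 247 [  4.  -36.2  11. ] [106  96  87] 250 [  4.  -38.   10.5] [105  97  87] 253 [  3.9 -40.9  10.7] [104  96  86] 256 [  3.8 -45.   11.6] [106  98  88]
```

```bash
python3 - <<'E'
from h import *
s=ctrl.sense(); im,d=ctrl.capture('side'); W=cloud('side',d)
print(s['eef_pos'])
for r in range(105,136,2):
    print(r,[ (W[r,c].round(0).astype(int).tolist(),im[r,c].tolist()) for c in (241,244,247)])
E
```

```text
[510.73057668 157.31935416 170.9930122 ]
105 [([500, 143, 262], [57, 54, 52]), ([496, 108, 273], [56, 53, 49]), ([506, 114, 271], [77, 75, 69])]
107 [([495, 128, 262], [57, 55, 51]), ([212, -696, 544], [56, 54, 49]), ([504, 109, 267], [57, 55, 51])]
109 [([495, 129, 257], [55, 52, 49]), ([504, 131, 255], [56, 55, 49]), ([512, 131, 255], [57, 56, 51])]
111 [([495, 130, 251], [56, 54, 49]), ([502, 126, 252], [61, 59, 55]), ([510, 125, 251], [61, 59, 54])]
113 [([494, 126, 247], [57, 54, 50]), ([503, 128, 246], [57, 55, 50]), ([510, 126, 246], [71, 69, 63])]
115 [([502, 151, 233], [121, 117, 105]), ([509, 145, 234], [59, 57, 52]), ([520, 152, 231], [108, 104, 92])]
117 [([503, 153, 227], [120, 118, 105]), ([510, 147, 228], [61, 59, 54]), ([519, 150, 226], [119, 114, 99])]
119 [([503, 151, 222], [121, 118, 106]), ([508, 142, 224], [61, 58, 54]), ([518, 147, 221], [108, 103, 92])]
121 [([503, 152, 216], [122, 119, 107]), ([509, 144, 218], [63, 60, 55]), ([519, 149, 215], [124, 120, 107])]
123 [([503, 151, 210], [121, 118, 105]), ([510, 146, 211], [80, 77, 70]), ([519, 149, 209], [134, 129, 115])]
125 [([503, 151, 205], [139, 135, 120]), ([510, 146, 206], [80, 77, 71]), ([520, 150, 203], [132, 127, 113])]
127 [([505, 157, 197], [153, 121, 106]), ([517, 168, 191], [138, 116, 104]), ([796, 909, -113], [100, 95, 83])]
129 [([500, 144, 197], [149, 57, 48]), ([512, 152, 192], [96, 53, 46]), ([525, 163, 186], [143, 56, 49])]
131 [([498, 137, 194], [152, 58, 49]), ([506, 135, 193], [111, 55, 47]), ([518, 144, 189], [130, 55, 46])]
133 [([496, 132, 190], [141, 55, 47]), ([505, 133, 189], [160, 59, 51]), ([513, 132, 188], [151, 59, 51])]
135 [([523, 209, 151], [130, 122, 108]), ([780, 909, -155], [122, 66, 56]), ([513, 130, 183], [162, 61, 53])]
```

Both cameras put the real fingertips about 28 mm above the reported TCP, so contact hasn't happened yet. I'll step back over the press point and keep lowering.

Emit:
{"name": "drive_tool", "arguments": {
  "gripper": [1, 1, 1, 1],
  "offset": [
    [0, 0, -0.012],
    [0, 0.004, 0],
    [0, 0.004, 0],
    [0, 0, 0]
  ],
  "turn": [0, 0, 0, 0]
}}

```text
time_s: 4.92
eef_pos: [521.7, 155.5, 161.8]
ee_rot: [0.538, -0.537, -0.459, 0.46]
force: [-0.4, -0.1, -0.1]
grip_width: -0.002
```

Emit:
{"name": "drive_tool", "arguments": {
  "gripper": [1, 1, 1, 1],
  "offset": [
    [0, 0.003, 0.001],
    [0, 0.003, 0.001],
    [0, 0, 0],
    [0, 0, 0]
  ],
  "turn": [0, 0, 0, 0]
}}

```text
time_s: 5.25
eef_pos: [520.2, 155.9, 156.8]
ee_rot: [0.537, -0.537, -0.459, 0.46]
force: [-0.5, 0.2, 0.2]
grip_width: -0.001
```

Emit:
{"name": "drive_tool", "arguments": {
  "gripper": [1, 1, 1],
  "offset": [
    [0, 0.003, 0.001],
    [0, 0.003, 0.001],
    [0, 0, 0]
  ],
  "turn": [0, 0, 0]
}}

```text
time_s: 5.5
eef_pos: [518.3, 156.2, 151.2]
ee_rot: [-0.537, 0.537, 0.46, -0.459]
force: [-1.9, 0.8, 5.5]
grip_width: 0.001
```

```bash
python3 kp.py wrist w4; python3 kp.py side s4;python3 -c "
import cv2;a=cv2.imread('pics/s4.png')[80:210,180:310];cv2.imwrite('pics/s4c.png',cv2.resize(a,None,fx=4,fy=4,interpolation=2))"
```

```text
6303
-63 2127 [177.5 181.7 183.2]
-55 1140 [180.  181.4 182.5]
-47 933 [177.6 179.2 180.3]
-39 739 [175.3 176.6 177.6]
-31 531 [172.8 173.9 175. ]
-23 415 [170.4 171.6 172.7]
-15 309 [168.1 169.2 170.3]
-7 108 [166.2 167.  167.9]
slope -13.849117443662212
161
-63 27 [177.1 181.2 183.5]
-55 21 [175.7 181.7 183. ]
-47 14 [172.  178.3 180.8]
-39 13 [169.3 176.  177.9]
-31 16 [169.3 174.  175.6]
-23 22 [167.2 171.5 173.4]
-15 27 [163.9 169.5 170.7]
-7 21 [162.  166.9 168.5]
slope -15.927343790095797
```

View pics/s4c.png

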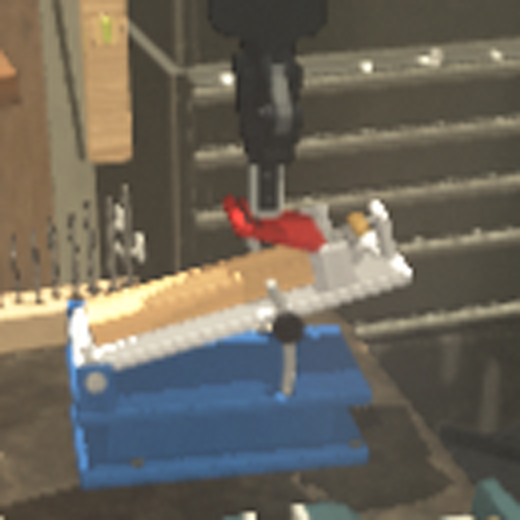

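View pics/w4.png

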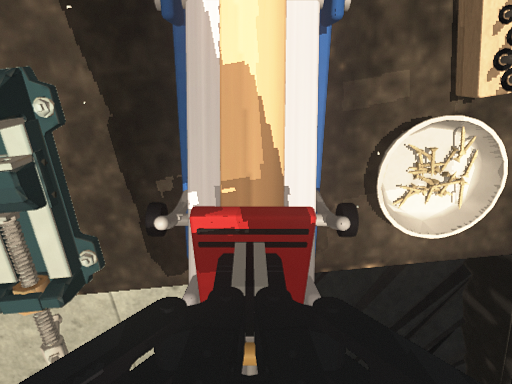

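Emit:
{"name": "drive_tool", "arguments": {
  "gripper": [1, 1, 1, 1, 1, 1, 1],
  "offset": [
    [0, -0.012, 0],
    [0, -0.006, 0.008],
    [0, 0.006, 0],
    [0, 0.006, 0],
    [0, 0.004, 0.001],
    [0, 0.004, 0.001],
    [0, 0, 0]
  ],
  "turn": [0, 0, 0, 0, 0, 0, 0]
}}

```text
time_s: 6.18
eef_pos: [507.8, 157.8, 147.6]
ee_rot: [0.538, -0.537, -0.459, 0.46]
force: [-1.6, 1.3, 3.6]
grip_width: -0.001
```

Emit:
{"name": "drive_tool", "arguments": {
  "gripper": [1, 1, 1, 1],
  "offset": [
    [0, 0.003, 0.001],
    [0, 0.003, 0.001],
    [0, 0.002, 0],
    [0, 0, 0]
  ],
  "turn": [0, 0, 0, 0]
}}

```text
time_s: 6.52
eef_pos: [506.1, 158.0, 139.7]
ee_rot: [0.538, -0.537, -0.459, 0.46]
force: [0.4, 0.1, 0.2]
grip_width: 0.0
```

Emit:
{"name": "drive_tool", "arguments": {
  "gripper": [1, 1, 1, 1],
  "offset": [
    [0, 0.003, 0.001],
    [0, 0.003, 0.001],
    [0, 0.003, 0],
    [0, 0, 0]
  ],
  "turn": [0, 0, 0, 0]
}}

```text
time_s: 6.85
eef_pos: [504.0, 158.2, 130.8]
ee_rot: [0.538, -0.537, -0.459, 0.46]
force: [-0.1, -0.1, -0.5]
grip_width: 0.001
```

```bash
python3 kp.py wrist w5; python3 kp.py side s5
```

```text
4555
-63 1813 [144.6 147.9 149.1]
-55 864 [149.3 150.2 151.1]
-47 622 [151.2 152.2 153.3]
-39 673 [152.9 154.  155.2]
-31 404 [154.5 155.7 156.8]
-15 6 [161.1 161.7 162.2]
-7 163 [161.1 162.  163.1]
1 10 [162.2 162.5 162.9]
slope 14.457493943123326
200
-63 24 [143.5 147.9 149.3]
-55 20 [145.9 149.8 151.5]
-47 17 [147.2 151.5 152.7]
-39 22 [147.8 154.2 155.4]
-31 33 [151.4 156.2 157.6]
-23 31 [153.4 158.3 159.5]
-15 31 [155.3 160.2 161.4]
-7 22 [160.8 162.4 163.1]
slope 15.089132932869196
```

View pics/w5.png

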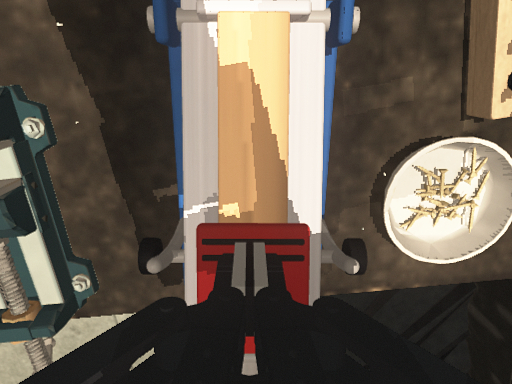

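The keeper has snapped shut: its surface slopes +14°, parallel to the board, and the force is about 0. Next, the block.

Emit:
{"name": "drive_tool", "arguments": {
  "gripper": [1, 1, 1, 0, 0, 0, 0, 0, 0, 0, 0, 0, 0, 0, 0, 0, 0, 0, 0],
  "offset": [
    [0, -0.035, 0],
    [0, -0.035, 0],
    [0, -0.03, 0],
    [-0.0377, 0, 0.0074],
    [-0.0377, 0, 0.0074],
    [-0.0377, 0, 0.0074],
    [-0.0377, 0, 0.0074],
    [-0.0377, 0, 0.0074],
    [-0.0377, 0, 0.0074],
    [-0.0377, 0, 0.0074],
    [-0.0377, 0, 0.0074],
    [-0.0377, 0, 0.0074],
    [-0.0377, 0, 0.0074],
    [-0.0377, 0, 0.0074],
    [0, 0.03, 0],
    [0, 0.03, 0],
    [0, 0.03, 0],
    [0, 0, 0],
    [0, 0, 0]
  ],
  "turn": [0, 0, 0, 0, 0, 0, 0, 0, 0, 0, 0, 0, 0, 0, -6.2, -6.2, -6.2, 0, 0]
}}

```text
time_s: 8.53
eef_pos: [359.6, -238.5, 142.0]
ee_rot: [-0.458, 0.456, 0.54, -0.539]
force: [-0.4, 0.3, 0.8]
grip_width: 1.001
```

```bash
cat > blk.py <<'E'
import sys
from h import *
c=sys.argv[1]; n=sys.argv[2]
s=ctrl.sense(); im,d=ctrl.capture(c); save(n,im); np.savez(n,im=im,d=d,T=T_tool(s))
print(s['eef_pos'].round(1),s['force'].round(2),s['grip_width'],s['time_s'],s['joints'].round(2)); print(T_tool(s)[:3,:3].round(3).tolist())
W=cloud(c,d,s)
k=(W[...,2]>16)&(W[...,2]<28)&(abs(W[...,0]-360)<60)&(abs(W[...,1]+240)<60)
nn,lab,st,ce=cv2.connectedComponentsWithStats(k.astype(np.uint8))
i=1+np.argmax(st[1:,4]); Q=W[lab==i]
r=cv2.minAreaRect(Q[:,:2].astype(np.float32)); print(st[i],Q[:,2].mean().round(1),r)
u,sv,v=np.linalg.svd(Q[:,:2]-Q[:,:2].mean(0),full_matrices=False); print(Q.mean(0),np.degrees(np.arctan2(v[0,1],v[0,0])))
M=cam2world(c,s)
for q in ('caul_center','caul'):
    rr=ctrl.pinpoint(c,q); print(q,[(round(x['score'],2),(M[:3,:3]@x['centre']+M[:3,3]).round(1).tolist()) for x in rr[:2]])
E
python3 blk.py wrist w6
```

```text
[ 359.6 -238.5  142. ] [-0.44  0.29  0.79] 1.0006251180275239 8.5333 [-0.86  0.17  1.85 -0.    1.12 -2.59]
[[-0.165, -0.001, -0.986], [0.986, 0.001, -0.165], [0.002, -1.0, 0.001]]
[ 225  132   48   78 3556] 21.8 ((360.0000915527344, -238.87478637695312), (69.55532836914062, 40.03622055053711), 9.320282936096191)
[ 358.21981116 -239.1932191    21.83920555] 9.397344828862437
caul_center [(0.9, [364.8, -238.6, 8.0])]
caul []
```

View pics/w6.png

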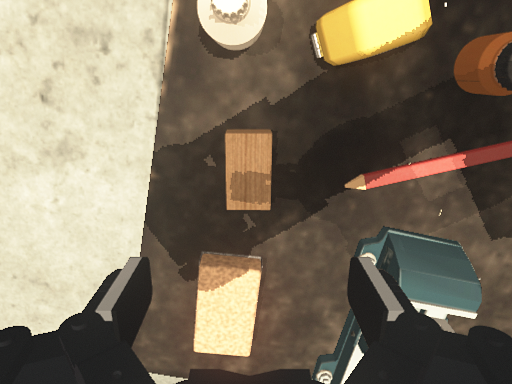

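```bash
python3 - <<'E'
from h import *
p=ctrl.camera_params('wrist'); M=np.array(p['tool_from_camera']); f=192/np.tan(np.radians(p['fovy'])/2)
z=np.load('w6.npz'); d=z['d']; v,u=np.mgrid[0:384,0:512]
P=np.stack([(u-p['cx'])*d/f,(v-p['cy'])*d/f,d],-1)@M[:3,:3].T+M[:3,3]
for col in (130,140,148,353,360,370):
    for r in range(252,300,5): print(r,P[r,col].round(0).astype(int).tolist(), end=' ')
    print()
E
```

```text
252 [-470, 1042, -592] 257 [-49, -44, 10] 262 [-48, -48, 10] 267 [-47, -51, 10] 272 [-45, -57, 11] 277 [-44, -59, 11] 282 [-43, -62, 11] 287 [-42, -64, 10] 292 [-43, -64, 8] 297 [-42, -66, 7] 
252 [-111, 143, -91] 257 [-45, -44, 11] 262 [-44, -48, 10] 267 [-42, -52, 11] 272 [-43, -52, 9] 277 [-43, -53, 7] 282 [-43, -54, 5] 287 [-42, -55, 4] 292 [-42, -55, 1] 297 [-43, -55, -1] 
252 [-103, 142, -91] 257 [-103, 141, -96] 262 [-42, -42, 7] 267 [-42, -43, 5] 272 [-43, -42, 2] 277 [-43, -44, 1] 282 [-43, -44, -1] 287 [-42, -45, -3] 292 [-43, -46, -5] 297 [-42, -47, -7] 
252 [106, 142, -91] 257 [43, -44, 10] 262 [43, -44, 8] 267 [43, -45, 7] 272 [43, -45, 4] 277 [43, -46, 3] 282 [43, -47, 1] 287 [43, -48, -1] 292 [43, -48, -3] 297 [43, -49, -5] 
252 [109, 132, -85] 257 [46, -44, 11] 262 [45, -48, 10] 267 [43, -52, 11] 272 [43, -53, 9] 277 [43, -54, 8] 282 [43, -55, 6] 287 [43, -55, 4] 292 [43, -56, 2] 297 [43, -57, 1] 
252 [118, 130, -84] 257 [118, 128, -89] 262 [48, -49, 11] 267 [48, -51, 10] 272 [46, -56, 11] 277 [45, -59, 11] 282 [44, -63, 11] 287 [43, -65, 11] 292 [43, -66, 9] 297 [43, -66, 7]
```

Emit:
{"name": "drive_tool", "arguments": {
  "gripper": [0, 0, 0, 0, 0, 0, 0, 0],
  "offset": [
    [0, 0.035, 0],
    [0, 0.035, 0],
    [0, 0.035, 0],
    [0, 0.03, 0],
    [0, 0.015, 0],
    [0, 0.01, 0],
    [0, 0, 0],
    [0, 0, 0]
  ],
  "turn": [0, 0, 0, 0, 0, 0, 0, 0]
}}

```text
time_s: 9.35
eef_pos: [360.5, -239.4, -17.1]
ee_rot: [0.456, -0.457, -0.54, 0.54]
force: [0.2, -0.5, -0.1]
grip_width: 1.001
```

```bash
python3 w.py w7 caul_center; python3 - <<'E'
from h import *
im,d=ctrl.capture('side'); a=im[180:340,170:350]; save('s7',cv2.resize(a,None,fx=4,fy=4,interpolation=2)[:600,:800])
E
```

```text
[ 360.5 -239.4  -17.1] [ 0.18 -0.53 -0.14] 9.35
[[-0.167, 0.001, -0.986], [0.986, -0.001, -0.167], [-0.001, -1.0, -0.001]]
caul_center [(0.77, [363.5, -238.6, 10.0])]
```

View pics/s7.png

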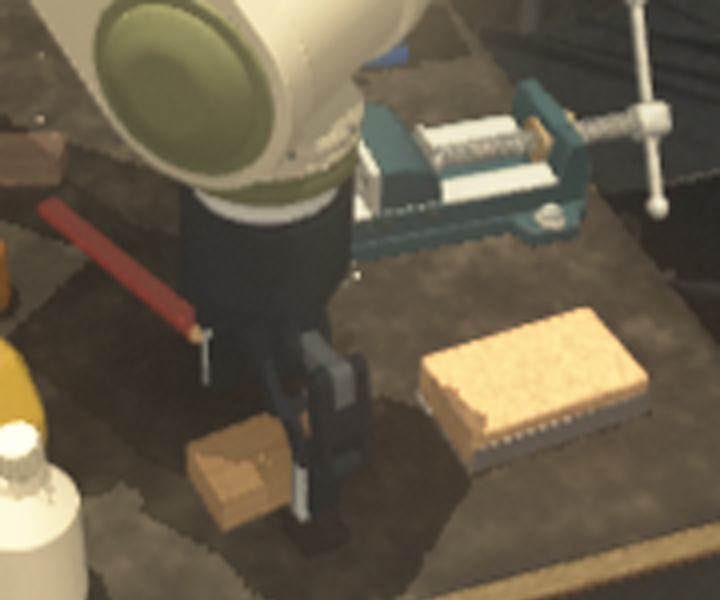

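View pics/w7.png

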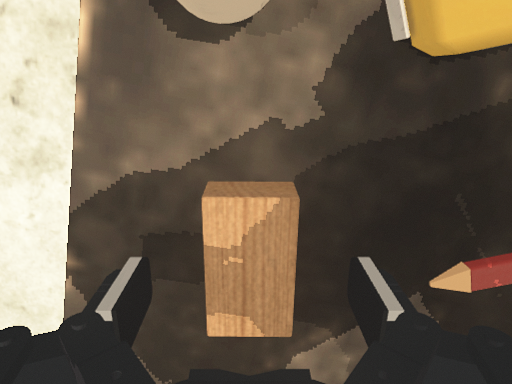

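Emit:
{"name": "drive_tool", "arguments": {
  "gripper": [0, 0, 0.3, 0.6, 0.8, 0.8, 0.8, 0.8, 0.8, 0.8],
  "offset": [
    [0, 0.011, 0],
    [0, 0, 0],
    [0, 0, 0],
    [0, 0, 0],
    [0, 0, 0],
    [0, 0, 0],
    [0, 0, 0],
    [0, 0, 0],
    [0, 0, 0],
    [0, 0, 0]
  ],
  "turn": [0, 0, 0, 0, 0, 0, 0, 0, 0, 0],
  "force": 30
}}

```text
time_s: 10.33
eef_pos: [360.0, -239.0, -28.6]
ee_rot: [0.456, -0.456, -0.54, 0.54]
force: [-1.1, 1.1, 6.4]
grip_width: 0.461
```

```bash
python3 w.py w8 caul_center
```

```text
[ 360.  -239.   -28.6] [-1.12  1.12  6.43] 10.3333
[[-0.168, 0.001, -0.986], [0.986, -0.001, -0.168], [-0.001, -1.0, -0.0]]
caul_center [(0.8, [363.6, -241.5, 12.7])]
```

View pics/w8.png

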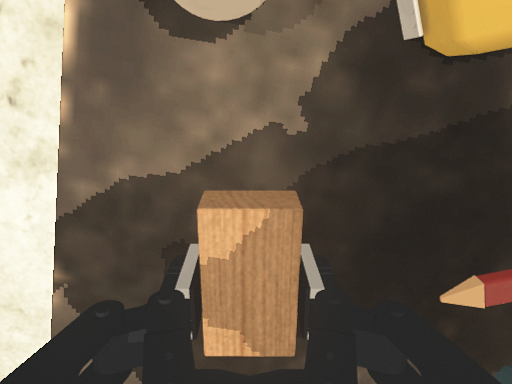

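Emit:
{"name": "drive_tool", "arguments": {
  "gripper": [0.8, 0.8, 0.8, 0.8],
  "offset": [
    [0, -0.015, 0],
    [0, -0.025, 0],
    [0, 0, 0],
    [0, 0, 0]
  ],
  "turn": [0, 0, 0, 0]
}}

```text
time_s: 10.77
eef_pos: [360.2, -239.1, 11.6]
ee_rot: [0.455, -0.457, -0.54, 0.54]
force: [0.4, -0.1, -1.4]
grip_width: 0.463
```

```bash
cat > blkp.py <<'E'
import sys
from h import *
s=ctrl.sense(); im,d=ctrl.capture('wrist'); save(sys.argv[1],im); print(s['eef_pos'].round(1),s['force'].round(2),s['grip_width'],s['time_s'])
p=ctrl.camera_params('wrist'); M=np.array(p['tool_from_camera']); f=192/np.tan(np.radians(p['fovy'])/2)
v,u=np.mgrid[0:384,0:512]
P=np.stack([(u-p['cx'])*d/f,(v-p['cy'])*d/f,d],-1)@M[:3,:3].T+M[:3,3]
hsv=cv2.cvtColor(im,cv2.COLOR_RGB2HSV)
k=(abs(P[...,0])<24)&(abs(P[...,2])<50)&(P[...,1]>-80)&(P[...,1]<-25)&(hsv[...,1]>60)&(hsv[...,2]>60)
# top face pts: exclude end face
X=P[k]; 
A=np.c_[X[:,2],np.ones(len(X))]
from scipy.optimize import least_squares
# robust plane y = a z + b x + c
A=np.c_[X[:,2],X[:,0],np.ones(len(X))]
r=least_squares(lambda q:A@q-X[:,1],[0,0,X[:,1].mean()],loss='soft_l1',f_scale=0.5); q=r.x
res=A@q-X[:,1]; g=abs(res)<2
print('top tool y=',q.round(4),'slope deg',np.degrees(np.arctan(q[0])),len(X),g.sum(),'z range',np.percentile(X[g,2],[0.5,99.5]).round(1),'x',np.percentile(X[g,0],[0.5,99.5]).round(1))
rc=cv2.minAreaRect(X[g][:,[0,2]].astype(np.float32)); print(rc)
E
python3 blkp.py w9
```

```text
[ 360.2 -239.1   11.6] [ 0.43 -0.13 -1.39] 0.462664020910259 10.7667
top tool y= [ 8.20000e-03  9.00000e-04 -5.03096e+01] slope deg 0.4703394590486959 16341 14783 z range [-34.8  34.8] x [-19.4  20. ]
((0.21666526794433594, -0.43058013916015625), (71.3141098022461, 40.35097885131836), 89.9448471069336)
```

View pics/w9.png

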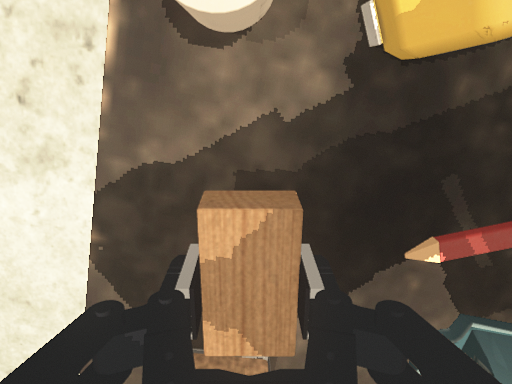

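Emit:
{"name": "drive_tool", "arguments": {
  "gripper": [0.8, 0.8, 0.8, 0.8, 0.8, 0.8, 0.8, 0.8, 0.8, 0.8, 0.8, 0.8, 0.8, 0.8, 0.8, 0.8, 0.8, 0.8, 0.8, 0.8],
  "offset": [
    [0, -0.036, 0],
    [0, -0.036, 0],
    [0, -0.036, 0],
    [0, -0.036, 0],
    [0, -0.036, 0],
    [0.03536, 0, -0.0136],
    [0.03536, 0, -0.0136],
    [0.03536, 0, -0.0136],
    [0.03536, 0, -0.0136],
    [0.03536, 0, -0.0136],
    [0.03536, 0, -0.0136],
    [0.03536, 0, -0.0136],
    [0.03536, 0, -0.0136],
    [0.03536, 0, -0.0136],
    [0.03536, 0, -0.0136],
    [0.03536, 0, -0.0136],
    [0, 0, 0],
    [0, 0, 0],
    [0, 0, 0],
    [0, 0, 0]
  ],
  "turn": [0, 0, 0, 0, 0, 0, 0, 0, 0, 0, 0, 0, 0, 0, 0, 0, 6.1, 6.1, 6.1, 0]
}}

```text
time_s: 12.48
eef_pos: [441.6, 170.0, 189.6]
ee_rot: [0.537, -0.537, -0.459, 0.461]
force: [0.7, 0.3, -2.0]
grip_width: 0.46
```

```bash
python3 blkp.py w10; python3 w.py w11 work_face keeper_hinge; python3 - <<'E'
from h import *
z=np.load('w11.npz'); s=ctrl.sense(); d=z['d']; W=cloud('wrist',d,s); im=z['im']
# local board frame
yaw=np.radians(-9); ax=np.array([np.cos(yaw),np.sin(yaw)]); ay=np.array([-ax[1],ax[0]])
e=W[...,:2]-np.array([442,169.5]); a=e@ax; b=e@ay
pl=124+.242*a; r=W[...,2]-pl
m=(abs(r)<4)&(abs(b)<30)&(a>-75)&(a<60)&(d>0)
X=np.c_[a[m],b[m],W[...,2][m]]; print(len(X),a[m].min(),a[m].max())
A=np.c_[X[:,0],X[:,1],np.ones(len(X))]; print('plane',np.linalg.lstsq(A,X[:,2],rcond=None)[0].round(3))
for lo in range(-72,60,6):
    k=(X[:,0]>=lo)&(X[:,0]<lo+6)
    if k.sum()>10: print(lo+3,k.sum(),np.percentile(X[k,1],[1,99]).round(1),X[k,2].mean().round(1))
E
```

```text
[441.6 170.  189.6] [ 0.68  0.33 -2.01] 0.460169671399435 12.4833
top tool y= [ 8.00000e-03  2.00000e-04 -5.03008e+01] slope deg 0.45630919034323014 16271 14724 z range [-34.7  34.8] x [-19.4  19.9]
((0.29816436767578125, -0.371734619140625), (40.18767166137695, 71.44792175292969), 0.010603788308799267)
[441.7 169.8 189.8] [ 0.84  0.89 -0.69] 12.5333
[[0.148, -0.002, -0.989], [0.989, -0.0, 0.148], [-0.001, -1.0, 0.002]]
work_face [(0.64, [439.4, 168.0, 125.3])]
keeper_hinge [(0.62, [558.3, 153.5, 160.2])]
3351 -48.037127167825844 -1.6551621765092506
plane [2.50000e-01 3.00000e-03 1.24911e+02]
-45 444 [-16.6  18.3] 113.6
-39 452 [-17.4  18.4] 115.1
-33 446 [-17.4  18.5] 116.7
-27 424 [-17.3  17.8] 118.2
-21 437 [-17.3  18. ] 119.6
-15 425 [-17.3  18.1] 121.2
-9 422 [-17.2  18.1] 122.7
-3 299 [-17.2  18.3] 123.9
```

View pics/w11.png

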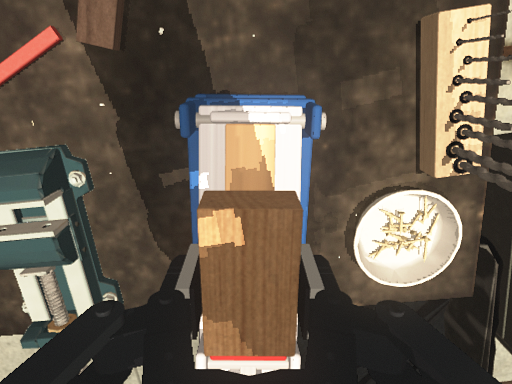

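Emit:
{"name": "drive_tool", "arguments": {
  "gripper": [0.8, 0.8, 0.8, 0.8, 0.8],
  "offset": [
    [0, 0.03, 0],
    [0, 0.03, 0],
    [0, 0.018, 0],
    [0, 0.003, 0],
    [0, 0, 0]
  ],
  "turn": [0.5, 0, 0, 0, 0],
  "force": 20
}}

```text
time_s: 13.1
eef_pos: [441.7, 169.6, 109.4]
ee_rot: [0.538, -0.538, -0.458, 0.459]
force: [-0.6, -0.6, -1.1]
grip_width: 0.459
```

```bash
python3 blkp.py w12; python3 - <<'E'
from h import *
im,d=ctrl.capture('side'); a=im[80:210,180:310]; save('s12',cv2.resize(a,None,fx=4,fy=4,interpolation=2))
E
```

```text
[441.7 169.6 109.4] [-0.56 -0.58 -1.05] 0.45920338170451463 13.1
top tool y= [ 8.40000e-03 -2.00000e-04 -5.03065e+01] slope deg 0.4808342985586997 16264 14723 z range [-34.8  34.8] x [-19.3  19.9]
((0.33151817321777344, -0.42063140869140625), (40.270999908447266, 71.40267944335938), 0.14933598041534424)
```

View pics/s12.png

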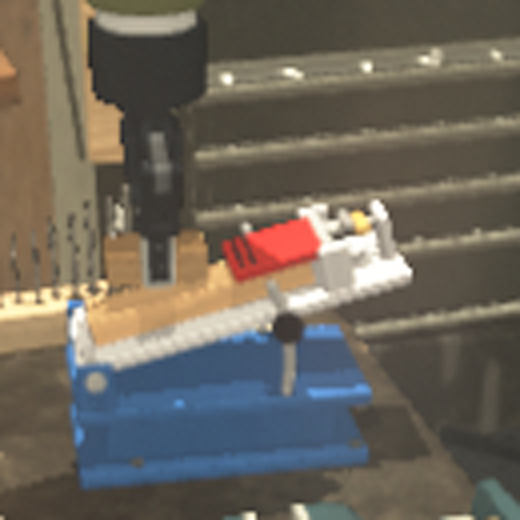

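The block hangs level over the middle of the open board, and the keeper is shut. Now I lower it until the upslope edge touches.

Emit:
{"name": "drive_tool", "arguments": {
  "gripper": [0.8, 0.8, 0.8, 0.8, 0.8],
  "offset": [
    [0, 0.002, 0],
    [0, 0.001, 0],
    [0, 0.001, 0],
    [0, 0.001, 0],
    [0, 0, 0]
  ],
  "turn": [0, 0, 0, 0, 0]
}}

```text
time_s: 13.62
eef_pos: [441.9, 169.9, 104.9]
ee_rot: [0.538, -0.538, -0.459, 0.459]
force: [1.3, -0.6, -0.7]
grip_width: 0.462
```

Emit:
{"name": "drive_tool", "arguments": {
  "gripper": [0.8, 0.8, 0.8],
  "offset": [
    [0, 0.001, 0],
    [0, 0.001, 0],
    [0, 0, 0]
  ],
  "turn": [0, 0, 0]
}}

```text
time_s: 13.87
eef_pos: [442.0, 169.9, 103.7]
ee_rot: [-0.538, 0.538, 0.459, -0.458]
force: [-3.6, -0.9, 8.5]
grip_width: 0.461
```

Emit:
{"name": "drive_tool", "arguments": {
  "gripper": [0.8, 0.8, 0.8],
  "offset": [
    [0, 0.001, 0],
    [0, 0.001, 0],
    [0, 0, 0]
  ],
  "turn": [0, 0, 0]
}}

```text
time_s: 14.12
eef_pos: [441.7, 169.9, 101.7]
ee_rot: [0.538, -0.538, -0.459, 0.459]
force: [-8.2, -1.0, 11.0]
grip_width: 0.463
```

```bash
python3 blkp.py w13
```

```text
[441.7 169.9 101.7] [-8.22 -1.   11.03] 0.46348554639157813 14.1167
top tool y= [ 6.72000e-02  6.00000e-04 -5.07825e+01] slope deg 3.8464837675454673 16600 15335 z range [-33.8  35.3] x [-19.3  19.9]
((0.18834686279296875, 0.4268989562988281), (70.97269439697266, 40.23023223876953), 89.8907470703125)
```

Emit:
{"name": "drive_tool", "arguments": {
  "gripper": [0.8, 0.8, 0.8, 0.8],
  "offset": [
    [0, 0, 0.001],
    [0, 0.001, 0.0003],
    [0, 0.001, 0.0003],
    [0, 0, 0]
  ],
  "turn": [0, 0, 0, 0]
}}

```text
time_s: 14.5
eef_pos: [441.1, 170.0, 100.0]
ee_rot: [-0.538, 0.539, 0.459, -0.458]
force: [-2.4, -2.4, 9.3]
grip_width: 0.457
```

Emit:
{"name": "drive_tool", "arguments": {
  "gripper": [0.8, 0.8, 0.8],
  "offset": [
    [0, 0.001, 0.0003],
    [0, 0.001, 0.0003],
    [0, 0, 0]
  ],
  "turn": [0, 0, 0]
}}

```text
time_s: 14.75
eef_pos: [440.6, 170.1, 98.0]
ee_rot: [-0.538, 0.539, 0.459, -0.458]
force: [-2.8, -1.8, 8.6]
grip_width: 0.467
```

```bash
python3 blkp.py w14
```

```text
[440.6 170.1  98. ] [-2.82 -1.82  8.59] 0.4673025739470164 14.75
top tool y= [ 1.54100e-01 -6.00000e-04 -5.13695e+01] slope deg 8.759886159162315 16924 16077 z range [-33.   35.4] x [-19.3  19.9]
((0.20362281799316406, 0.9079055786132812), (69.99343872070312, 40.3246955871582), 89.98616790771484)
```

Emit:
{"name": "drive_tool", "arguments": {
  "gripper": [0.8, 0.8, 0.8],
  "offset": [
    [0, 0.001, 0.0003],
    [0, 0.001, 0.0003],
    [0, 0, 0]
  ],
  "turn": [0, 0, 0]
}}

```text
time_s: 15.05
eef_pos: [440.1, 170.2, 96.0]
ee_rot: [-0.538, 0.539, 0.459, -0.458]
force: [-2.0, -1.5, 7.3]
grip_width: 0.466
```

Emit:
{"name": "drive_tool", "arguments": {
  "gripper": [0.8, 0.8],
  "offset": [
    [0, 0.0008, 0.0002],
    [0, 0, 0]
  ],
  "turn": [0, 0]
}}

```text
time_s: 15.22
eef_pos: [440.0, 170.2, 95.3]
ee_rot: [-0.538, 0.539, 0.459, -0.458]
force: [-2.2, -1.2, 7.9]
grip_width: 0.465
```

```bash
python3 blkp.py w15
```

```text
[440.  170.2  95.3] [-2.24 -1.25  7.88] 0.46473932765987713 15.2167
top tool y= [  0.2214  -0.     -51.8062] slope deg 12.483270088119182 17050 16529 z range [-32.1  35.3] x [-19.4  19.9]
((0.22565269470214844, 1.1605796813964844), (69.47142028808594, 40.20924758911133), 89.79478454589844)
```

Emit:
{"name": "drive_tool", "arguments": {
  "gripper": [0.8, 0.8],
  "offset": [
    [0, 0.0006, 0.0002],
    [0, 0, 0]
  ],
  "turn": [0, 0]
}}

```text
time_s: 15.43
eef_pos: [439.9, 170.2, 94.7]
ee_rot: [-0.537, 0.539, 0.459, -0.458]
force: [-1.4, -2.6, 9.2]
grip_width: 0.464
```

Emit:
{"name": "drive_tool", "arguments": {
  "gripper": [0.8, 0.8],
  "offset": [
    [0, 0.0004, 0.0001],
    [0, 0, 0]
  ],
  "turn": [0, 0]
}}

```text
time_s: 15.6
eef_pos: [439.9, 170.2, 94.5]
ee_rot: [-0.537, 0.539, 0.459, -0.458]
force: [-2.6, -3.0, 9.9]
grip_width: 0.461
```

```bash
python3 blkp.py w16
```

```text
[439.9 170.2  94.5] [-2.61 -2.96  9.88] 0.4611961222170787 15.6
top tool y= [ 2.4050e-01  5.0000e-04 -5.1943e+01] slope deg 13.524137691794945 17139 16649 z range [-31.7  35.2] x [-19.3  19.9]
((0.3562946319580078, 1.3390846252441406), (40.008689880371094, 69.25125122070312), 0.06666921824216843)
```

Emit:
{"name": "drive_tool", "arguments": {
  "gripper": [0.8, 0.8, 0.8],
  "offset": [
    [0, 0.0003, 0.0001],
    [0, 0, 0],
    [0, 0, 0]
  ],
  "turn": [0, 0, 0]
}}

```text
time_s: 15.9
eef_pos: [439.8, 170.2, 94.4]
ee_rot: [-0.537, 0.539, 0.459, -0.458]
force: [-2.8, -2.3, 11.9]
grip_width: 0.463
```

```bash
python3 blkp.py w17
```

```text
[439.8 170.2  94.4] [-2.82 -2.26 11.91] 0.4625411202381543 15.9
top tool y= [ 2.43400e-01  4.00000e-04 -5.19677e+01] slope deg 13.681225261465539 17115 16640 z range [-31.7  35.2] x [-19.3  19.9]
((0.37380409240722656, 1.2676506042480469), (40.100765228271484, 68.8184814453125), 0.062319912016391754)
```

```bash
cat > flush.py <<'E'
from h import *
import sys
s=ctrl.sense(); im,d=ctrl.capture('wrist'); save(sys.argv[1],im)
p=ctrl.camera_params('wrist'); M=np.array(p['tool_from_camera']); f=192/np.tan(np.radians(p['fovy'])/2)
v,u=np.mgrid[0:384,0:512]
P=np.stack([(u-p['cx'])*d/f,(v-p['cy'])*d/f,d],-1)@M[:3,:3].T+M[:3,3]
def fit(m,name):
    X=P[m]; A=np.c_[X[:,2],X[:,0],np.ones(len(X))]; g=np.ones(len(X),bool)
    for i in range(8):
        q=np.linalg.lstsq(A[g],X[g,1],rcond=None)[0]; r=A@q-X[:,1]; g=abs(r)<max(1.0,2*np.median(abs(r[g])))
    print(name,g.sum(),'slopes deg',np.degrees(np.arctan(q[:2])).round(2),'c',q[2].round(2),'z',X[g,2].min().round(1),X[g,2].max().round(1)); return q
xz=(d>0)
blk=fit(xz&(abs(P[...,0])<18)&(abs(P[...,2]-1)<31)&(P[...,1]<-38)&(P[...,1]>-65),'blk')
pred=-30.0+.243*P[...,2]
brd=fit(xz&(abs(P[...,0])<16)&(P[...,2]>38)&(P[...,2]<60)&(abs(P[...,1]-pred)<5),'board')
for sgn in (-1,1):
    fit(xz&(P[...,0]*sgn>25)&(P[...,0]*sgn<38)&(P[...,2]>20)&(P[...,2]<70)&(abs(P[...,1]-pred-20)<6),'table%d'%sgn)
print('gap normal', ((brd-blk)@np.array([0,0,1]))*np.cos(np.radians(13.6)))
Q=P[xz&(abs(P[...,0])<16)&(P[...,2]>30)&(P[...,2]<75)]
i=im[300,240]
# points along centre col: print
for r in range(100,215,6): print(r,P[r,249].round(1),im[r,249])
E
python3 flush.py w18
```

```text
blk 12360 slopes deg [13.58  0.04] c -52.01 z -30.0 32.0
board 1151 slopes deg [15.13  0.05] c -30.51 z 38.0 46.3
table-1 1425 slopes deg [13.54  0.  ] c -8.77 z 20.0 56.7
table1 1440 slopes deg [13.42 -0.61] c -8.34 z 20.0 56.6
gap normal 20.901054322544105
100 [ 0.  94.1 63. ] [78 68 56]
106 [ 0.  83.  59.6] [ 66 106 158]
112 [ 0.1 37.6 60.4] [44 61 90]
118 [ 0.1 31.9 57.6] [46 62 88]
124 [ 0.1 33.2 54. ] [49 65 94]
130 [ 0.1  5.4 55. ] [226 212 202]
136 [ 0.1  4.1 52.1] [165 154 144]
142 [ 0.1 -7.7 51.4] [175 163 153]
148 [ 0.1 -8.1 48.6] [171 158 148]
154 [ 0.1  2.3 43.3] [148 136 126]
160 [  0.1 -18.6  45.3] [189 142  98]
166 [  0.1 -19.3  42.7] [191 143  97]
172 [  0.1 -20.1  40.1] [193 144  98]
178 [  0.1 -19.8  37.2] [190 144  97]
184 [  0.1 -21.5  34.9] [190 143  96]
190 [  0.1 -21.8  32.2] [193 145  98]
196 [  0.1 -30.1  32.3] [104  76  51]
202 [  0.1 -43.6  34.7] [128  93  63]
208 [  0.1 -43.2  32. ] [129  95  62]
214 [  0.1 -44.6  30.1] [131  96  64]
```

View pics/w18.png

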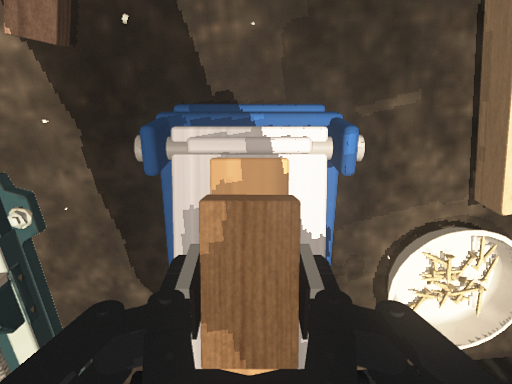

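Emit:
{"name": "drive_tool", "arguments": {
  "gripper": [0.8, 0.8, 0.8],
  "offset": [
    [0, -0.0002, 0],
    [0, 0, 0],
    [0, 0, 0]
  ],
  "turn": [0, 0, 0]
}}

```text
time_s: 16.25
eef_pos: [439.8, 170.3, 94.4]
ee_rot: [-0.537, 0.539, 0.459, -0.458]
force: [-2.2, -2.1, 9.7]
grip_width: 0.459
```

Emit:
{"name": "drive_tool", "arguments": {
  "gripper": [0.8, 0.8, 0.8, 0.8, 0.8, 0.8],
  "offset": [
    [0, 0, 0],
    [0, 0, 0],
    [0, 0, 0],
    [0, 0, 0],
    [0, 0, 0],
    [0, 0, 0]
  ],
  "turn": [0, 0, 0, 0, 0, 0]
}}

```text
time_s: 16.75
eef_pos: [439.8, 170.3, 94.4]
ee_rot: [-0.537, 0.539, 0.459, -0.458]
force: [-2.8, -2.3, 10.2]
grip_width: 0.462
```

Emit:
{"name": "drive_tool", "arguments": {
  "gripper": [0.8, 0.8],
  "offset": [
    [0, 0, 0],
    [0, 0, 0]
  ],
  "turn": [0, 0]
}}

```text
time_s: 16.92
eef_pos: [439.8, 170.2, 94.4]
ee_rot: [-0.537, 0.539, 0.459, -0.458]
force: [-2.2, -2.7, 9.4]
grip_width: 0.456
```

```bash
python3 flush.py w19 | head -5; python3 - <<'E'
from h import *
for i in range(8):
    ctrl.capture('side') if i<7 else None
    print(ctrl.sense()['force'].round(2))
im,d=ctrl.capture('side'); a=im[80:330,180:345]; save('s19',cv2.resize(a,None,fx=2.4,fy=2.4,interpolation=2))
E
python3 kp.py side s20 | tail -1
```

```text
blk 12349 slopes deg [1.348e+01 1.000e-02] c -52.01 z -30.0 32.0
board 1165 slopes deg [15.07 -0.11] c -30.43 z 38.0 46.3
table-1 1456 slopes deg [13.57  0.75] c -8.37 z 20.0 56.6
table1 1429 slopes deg [13.63 -0.08] c -8.75 z 20.0 56.6
gap normal 20.96985989087849
[-2.13 -2.04  9.86]
[-1.94 -2.72  9.37]
[-2.91 -2.57 10.51]
[-2.29 -1.43 10.41]
[-2.65 -2.48 10.6 ]
[-2.33 -2.25  9.95]
[-2.17 -2.07 10.29]
[-2.17 -2.07 10.29]
slope 14.377913018669679
```

View pics/s19.png

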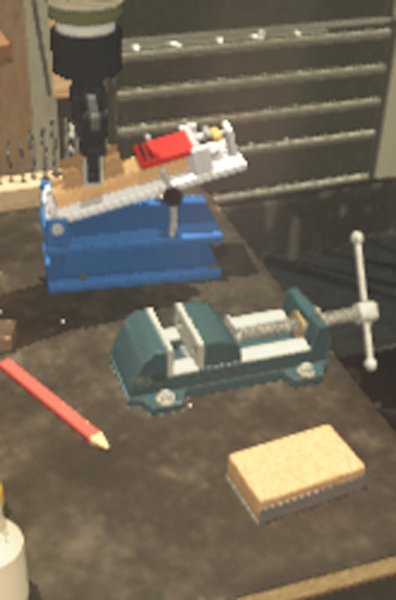

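```bash
python3 -c "
from rig import ctrl
s=ctrl.sense();print(s['time_s'],s['force']);print(ctrl.finish_job())"
```

```text
17.4167 [-1.60758824 -1.3916841  10.46287442]
the job is handed in; nothing more can be done
None
```

I pressed the keeper shut, then laid the block flush on the board and handed the job in at 17.4 s. The arm was still gripping the block (20 N grip) and pushing it against the board with about 10 N.

**Final checks**
- **Keeper:** it snapped shut. Its surface slope is about 14.4°, parallel to the board, and it stayed shut after the block was placed.
- **Flushness:** the block's top is at 13.5° and the table at 13.6°, and the force rose sharply when I pressed slightly further.
- **Position:** the block is centred across the board and about 1 mm down-slope of the middle, roughly 18 mm clear of the keeper.
- **Push:** the vertical force held steady at 9.4–10.6 N, with about 2 N sideways in x and in y.
- **Surroundings:** the table's slope did not change. The sanding block looked undisturbed in the last picture, but I did not re-measure it.

**What disagreed**
- **Fingertip position:** the real fingertips sit about 28 mm behind the reported TCP. I worked from the camera measurements and contact force instead.
- **First press:** the first press on the keeper landed too close to the hinge, so I lifted off and pressed again at the right spot.
- **Board slope:** the small visible strip of board read about 15°, against 13.5–13.6° for the table and block. I put that down to too few points in view.

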